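# Swipe-test a repaired tablet

### The job

Test the new touch screen of the tablet lying in the sprung cradle: with the gripper shut and pointing down, set the fingertips lightly on the green mark and slide them along the curved blue line, over the black marks in turn, to the red mark, without leaving the glass or straying from the line. Press only enough for the sprung bed to give a little, never down to its stop, and do not lift the tablet or disturb anything around it. Finish holding: the fingertips are still resting on the red mark with the bed pressed in a little when the program ends.

Things in the scene. Friction and masses are not known exactly. Their poses are not given: they have to be found in the camera images.
- fixture: Fixed test cradle: aluminium base plate 250 x 170 x 12 mm (long side along its x) screwed to the 3 mm thick blue mat, four 24 mm high steel posts on its corners (tops 36 mm above its underside); its sprung black bed carries the tablet. Origin: centre of the base plate's underside, z up. It may stand at any yaw.
- bed (a joint): How far the cradle's sprung bed is pressed straight down, m: 0 = up (untouched), 0.012 = hard on its stop. It starts to sink at about 2 N (1.4 to 2.6 N) of downward push and then needs 0.5 N more for each mm (about 4.5 N at 5 mm); it springs back up by itself. It stays level wherever the tablet is pressed.
- tablet: Loose tablet 200 x 125 x 9 mm, 0.32 kg, face up in the bed (1 mm play); flat glass 3 mm above the black lip, 41 mm above the fixture's underside. On its pale screen a blue 6 mm line (arc, radius 65 mm, 150 degrees) with five flush 18 mm marks 37.5 degrees apart: green, three black rings, red. Origin: centre of underside; x along the long side, green end to red end; axes as the fixture's.
- mark0 (a point): Centre of the green start mark, on the glass; 63 mm to -x and 24 mm to -y of the tablet's centre.
- mark1 (a point): Centre of the first black mark, on the glass; at x -40, y +11 mm from the tablet's centre.
- mark2 (a point): Centre of the middle black mark, on the glass; at x 0, y +24 mm from the tablet's centre.
- mark3 (a point): Centre of the third black mark, on the glass; at x +40, y +11 mm from the tablet's centre.
- mark4 (a point): Centre of the red end mark, on the glass; at x +63, y -24 mm from the tablet's centre.
- arc_centre (a point): Centre of the blue line's arc (radius 65 mm), a point on the glass with nothing drawn there, at x 0, y -41 mm from the tablet's centre; axes as the tablet's.
- screwdriver: Bystander: orange-handled small screwdriver, 150 mm, lying beside a long side (+y) of the cradle.
- screw_jar: Bystander: little screw jar with a metal lid, 36 mm across, 40 mm high, standing by a short side (-x) of the cradle.
- spudger: Bystander: white plastic pry bar about 147 x 14 x 6 mm, lying beside the other long side (-y) of the cradle.
- phone: Bystander: black phone 140 x 68 x 9 mm, lying on the left of the mat.
- cup: Bystander: white paper cup, 68 mm across, 85 mm high, on the right of the mat.
- solder_spool: Bystander: metal solder spool, 56 mm across, 37 mm high, on the left of the mat.
- brush: Bystander: yellow cleaning brush, 150 mm, lying on the right of the mat.

How it is judged:
By the outcome, as a careful person would: the job done as asked, in the order asked, and still so for the second after the job is handed in, while the arm keeps its last pose, push and grip.
It also fails if it takes over 38 s, if anything falls off the work surface, if the arm or the gripper's body presses on something with over 40 N, if the wrist force passes 120 N, or if a joint passes its speed limit or range.

### The arm

A 6-joint arm with a two-finger parallel gripper is mounted at the origin on the work surface. World frame = base frame: x ahead of the robot, y to its left, z up, the work surface at z = 0. Lengths are in m, angles in rad, forces in N, time in s.
With the tool pointing down it reaches from about 0.375 to 0.75 m from the base axis. Payload 9 kg.
Tool frame: the origin (TCP) lies between the finger pads, 19 mm behind the fingertips; this is the grasp point; z points along the fingers, y is the line along which they close (so a half turn about z gives the same grasp; the last joint's range is limited). The gripper opens to 85 mm and grips with 20 to 120 N. Pads are 22 mm wide; open, the fingers measure 114 mm over their backs; the gripper's body (76 mm by 85 mm) begins 54 mm behind the grasp point. The pads swing forward as they close: fully open they stand 13 mm farther back than shut.
Start: joints at [-0.218, 0.104, 0.097, 1.564, 0, 1.353], TCP at [0.6, 0, 0.25] pointing down, gripper open.
Joint ranges: [-2.99, 2.99], [-0.84, 1.86], [-1.1, 1.16], [-1.84, 2.11], [-1.51, 1.56], [-3.14, 3.14]. Speed limits (rad/s): [2.22, 2.22, 2.57, 3.14, 3.14, 3.14].

### API

Orientations are given as [roll, pitch, yaw] about the fixed x, y, z axes, in that order (R = Rz(yaw) Ry(pitch) Rx(roll)).
In Python, from bench import r gives the robot as it stands.
- The arm moves only by the shell command python3 -m crank 'ROWS' [OPENING]. ROWS is JSON, a list of rows, each a list of 2 entries, a list of its own where there are three numbers: the shift along the tool's x, y, z in mm, then the turn about the tool's z in rad. In form: [[[x, y, z], turn], ...]. A call has 1 to 8 rows; each row shifts and turns the commanded pose from where the row before left it, along the tool's axes as they then stand; what a row does not reach is not made up. A row lasts 1/8 s, in which the tool goes at most 62.5 mm and 10.7 degrees, less where a joint would pass 70% of its speed; a pose out of reach is approached as far as the arm can. A call is refused whole if a number of a shift passes 62.5 or a number of a turn 0.188, either way. A call with a gripper value outside its range is refused whole. OPENING is the opening, from 0 (shut) to 1 (fully open), set as the call begins (- or left out, the last holds). The fingers move at their own pace and stop on an object; the grip force is fixed at half the most. Time passes only in rows, so rows that do not move let the fingers close. It gives the time, the measured TCP pose, the force, the opening and the grip force at its end, in the units of the state.
- r.state(): the state, without advancing time (a new reading comes with each control period).
- r.read_camera(name): name is "scene" or "side" or "wrist"; returns a dict with "img" (420x560x3 uint8, blue, green, red), "camera_matrix" (3x3 intrinsics, pixels), "R" (3x3) and "t" (3): a world point X has camera coordinates R X + t. Camera axes: x right, y down, z forward; pixel columns grow to the right and rows downward; lengths in m; the calibration is good to about 2 mm. The wrist camera is an equidistant fisheye: a pixel r from the principal point sees the ray r / f radians off the axis. A picture is of the moment at which its call begins. There is no depth.
- r.sign_off(): hands the job in; it is judged then, once.
The state is a dict: "t": time; "joint_positions": joint angles; "qvel": joint speeds; "joint_efforts": joint torques, N m; "ee_pos": TCP position; "eef_rot": TCP orientation; "ft_force": force on the tool from outside, world axes, zero at the start; "wrist_torque": the same for the moment, N m; "finger_gap": opening from 0.0 (shut) to 1.0 (fully open); "grip_force": force on a finger pad.
Only numpy, scipy, OpenCV 4.12 (cv2) and the standard library are available. Lean on these libraries where they do the work, as an engineer would, in place of code of your own. Each camera call takes 0.05 s, during which the arm holds its last target. There are 200 camera calls.

## Working session

There is one attempt and no reset: what is moved stays moved. The work goes in short steps, Python scripts to look and compute and a shell command to move; the robot and the scene stay as the last step left them, time stands still between calls to the robot, and variables do not carry over. Pictures are saved under pics/ and viewed, at most 10 in all, crops included, and the job is handed in when it is done.

```bash
mkdir -p pics; ls; python3 - <<'E'
from bench import r
import cv2,numpy as np
s=r.state(); print({k:np.round(v,3).tolist() for k,v in s.items()})
ims=[]
for n in("scene","wrist"):
    c=r.read_camera(n); cv2.imwrite(f"pics/{n}0.png",c["img"]); print(n,np.round(c["camera_matrix"],1).tolist(),np.round(c["R"],3).tolist(),np.round(c["t"],3).tolist())
E
```

```text
pics
{'t': 0.0, 'joint_positions': [-0.218, 0.105, 0.096, 1.564, 0.0, 1.353], 'qvel': [-0.002, 0.0, 0.002, -0.0, 0.001, -0.002], 'joint_efforts': [0.001, -55.693, 50.364, 0.017, -0.0, -0.0], 'ee_pos': [0.6, 0.0, 0.249], 'eef_rot': [-3.14, -0.0, 1.571], 'ft_force': [-0.293, -0.481, -0.306], 'wrist_torque': [0.008, -0.028, -0.006], 'grip_force': 0.0, 'finger_gap': 1.002}
scene [[477.9, 0.0, 278.4], [0.0, 477.9, 216.3], [0.0, 0.0, 1.0]] [[-0.827, 0.562, 0.017], [0.431, 0.654, -0.622], [-0.361, -0.507, -0.783]] [0.445, -0.195, 1.7]
wrist [[325.2, 0.0, 279.6], [0.0, 325.2, 208.4], [0.0, 0.0, 1.0]] [[1.0, -0.0, -0.002], [0.001, -0.951, 0.309], [-0.002, -0.309, -0.951]] [-0.598, -0.04, 0.38]
```

View pics/scene0.png

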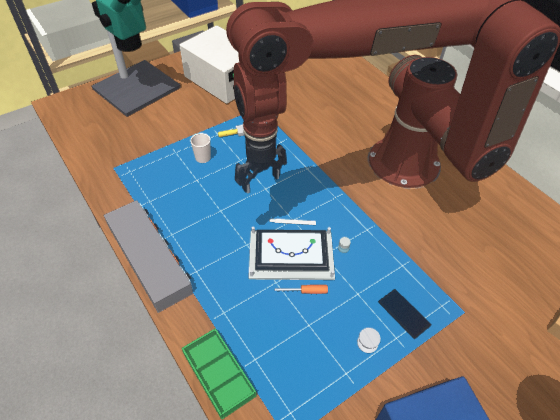

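View pics/wrist0.png

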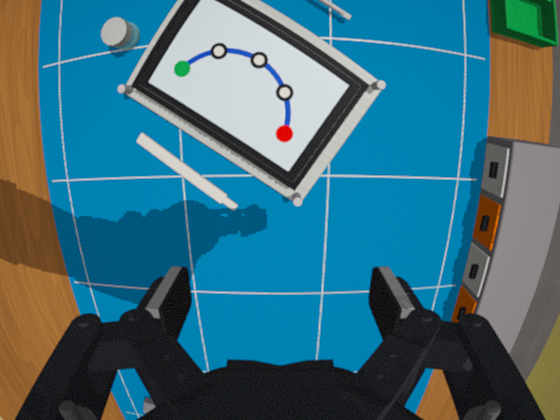

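The scene view shows the cradle at about (290,252). In the wrist view, green is at (182,69), the rings at (219,51), (259,60) and (284,92), and red at (284,133).

```bash
cat >h.py <<'E'
from bench import r
import cv2,numpy as np
P=np.array([[-63,-24],[-40,11],[0,24],[40,11],[63,-24]])/1000.  # marks in tablet xy
def ray(c,name,uv):
    K=c["camera_matrix"]; d=np.array([(uv[0]-K[0,2])/K[0,0],(uv[1]-K[1,2])/K[1,1]])
    if name=="wrist":
        th=np.hypot(*d); v=np.r_[d/th*np.sin(th),np.cos(th)]
    else: v=np.r_[d,1]
    return -c["R"].T@c["t"], c["R"].T@v
def onplane(c,name,uv,z):
    o,v=ray(c,name,uv); return (o+v*(z-o[2])/v[2])[:2]
def blob(m):
    n,_,st,ce=cv2.connectedComponentsWithStats(m.astype(np.uint8)); i=1+np.argmax(st[1:,4]); return ce[i],st[i,4]
def marks(c,name,z=.044):
    """world xy of green, red and (wrist) rings found as white holes in dark contours"""
    h=cv2.cvtColor(c["img"],cv2.COLOR_BGR2HSV); H,S,V=h[...,0],h[...,1],h[...,2]
    sat=(S>150)&(V>90)
    x,y=np.arange(560),np.arange(420)[:,None]
    # pale screen: hull of largest white region holding the marks
    w=((S<40)&(V>200)).astype(np.uint8)
    n,l,st,_=cv2.connectedComponentsWithStats(w); i=1+np.argmax(st[1:,4])
    cn=np.vstack(cv2.findContours((l==i).astype(np.uint8),0,2)[0]); hull=np.zeros_like(w); cv2.fillConvexPoly(hull,cv2.convexHull(cn),1)
    hull=cv2.erode(hull,np.ones((5,5)))>0
    g,ga=blob(sat&(H>45)&(H<80)&hull); rd,ra=blob(sat&((H<8)|(H>172))&hull)
    ring=((V<90)&hull).astype(np.uint8)
    rings=[]
    for k in cv2.findContours(ring,cv2.RETR_EXTERNAL,cv2.CHAIN_APPROX_NONE)[0]:
        if cv2.contourArea(k)>20:
            (u,v),rad=cv2.minEnclosingCircle(k); rings.append((u,v,rad))
    return g,ga,rd,ra,rings
def fit(Q,P):
    """rigid fit Q = c + R(yaw) P"""
    q,p=Q-Q.mean(0),P-P.mean(0); a=np.arctan2((p[:,0]*q[:,1]-p[:,1]*q[:,0]).sum(),(p*q).sum())
    R=np.array([[np.cos(a),-np.sin(a)],[np.sin(a),np.cos(a)]]); c=Q.mean(0)-R@P.mean(0)
    return c,R,a,np.linalg.norm(Q-c-P@R.T,axis=1)
def measure(names=("scene","wrist"),z=.044):
    for n in names:
        c=r.read_camera(n); g,ga,rd,ra,ri=marks(c,n)
        rr=[np.array(k[:2]) for k in ri]
        print(n,"px g",g.round(1),ga,"r",rd.round(1),ra,"rings",np.round(ri,1).tolist())
        if len(rr)==3: # order along from green
            rr.sort(key=lambda k:np.linalg.norm(k-g)); px=[g,*rr,rd]; p=P
        else: px=[g,rd]; p=P[[0,4]]
        Q=np.array([onplane(c,n,k,z) for k in px]); C,R,a,e=fit(Q,p)
        print(" world mm",(Q*1e3).round(1).tolist(),"\n tablet",(C*1e3).round(1),"yaw",round(a,4),"resid mm",(e*1e3).round(1),"g-r",round(1e3*np.linalg.norm(Q[0]-Q[-1]),1))
E
python3 -c "from h import *; measure(('scene','side','wrist'))"
```

```text
Traceback (most recent call last):
  File "h.py", line 38, in measure
    c=r.read_camera(n); g,ga,rd,ra,ri=marks(c,n)
                                      ~~~~~^^^^^
  File "h.py", line 24, in marks
    g,ga=blob(sat&(H>45)&(H<80)&hull); rd,ra=blob(sat&((H<8)|(H>172))&hull)
         ~~~~^^^^^^^^^^^^^^^^^^^^^^^^
  File "h.py", line 13, in blob
    n,_,st,ce=cv2.connectedComponentsWithStats(m.astype(np.uint8)); i=1+np.argmax(st[1:,4]); return ce[i],st[i,4]
                                                                        ~~~~~~~~~^^^^^^^^^^
ValueError: attempt to get argmax of an empty sequence
```

```bash
python3 -m crank '[[[0,0,0],0],[[0,0,0],0]]' 0
```

```text
t: 0.4
ee_pos: [0.6, 0.0, 0.2499]
eef_rot: [-3.141, -0.0, 1.571]
ft_force: [0.9, 0.9, -0.3]
finger_gap: 0.6
grip_force: 0.0
```

```bash
python3 -c "from h import *; measure(('wrist',))"; python3 - <<'E'
# scene check of green/red within a window round the screen seen at (290,252)
from h import *
c=r.read_camera("scene"); h=cv2.cvtColor(c["img"],cv2.COLOR_BGR2HSV); H,S,V=cv2.split(h)
w=np.zeros(H.shape,bool); w[230:275,255:330]=1; s=(S>120)&(V>80)&w
g,ga=blob(s&(H>45)&(H<80)); rd,ra=blob(s&((H<8)|(H>172)))
Q=np.array([onplane(c,"scene",k,.044) for k in(g,rd)]); C,R,a,e=fit(Q,P[[0,4]])
print(g,ga,rd,ra,(Q*1e3).round(1),(C*1e3).round(1),a)
E
```

```text
wrist px g [181.4  68.3] 168 r [283.5 133. ] 197 rings [[283.5, 92.0, 7.8], [258.0, 60.0, 8.1], [218.0, 50.5, 7.8]]
 world mm [[499.0, 121.9], [537.4, 137.8], [577.6, 126.2], [602.8, 93.4], [602.8, 51.8]] 
 tablet [564.2 106.6] yaw -0.5943 resid mm [0.5 0.4 0.2 0.7 0.4] g-r 125.2
[312.  240.5] 14 [270.  240.5] 16 [[499.7 119.9]
 [604.   50.8]] [565.1 105.3] -0.584805452900155
```

```bash
python3 -m crank '[[[10,-7,10],0],[[16,-12,20],0],[[16,-12,20],0],[[12,-12,20],0],[[6,-7,10],0],[[0,0,0],0],[[0,0,0],0]]' 0; python3 -c "
from h import *
measure(('wrist',)); c=r.read_camera('wrist'); cv2.imwrite('pics/w1.png',c['img'])"
```

```text
t: 1.38
ee_pos: [0.5508, 0.0595, 0.171]
eef_rot: [3.14, 0.0, 1.57]
ft_force: [-1.3, 0.6, 1.2]
finger_gap: 0.002
grip_force: 0.0
wrist px g [213.5 128.6] 332 r [343.4 214.3] 284 rings [[346.3, 164.5, 10.0], [315.9, 121.7, 10.6], [262.7, 107.1, 10.8]]
 world mm [[498.9, 122.1], [537.3, 137.8], [577.8, 126.8], [602.7, 93.7], [602.6, 52.0]] 
 tablet [564.1 106.8] yaw -0.5941 resid mm [0.5 0.5 0.3 0.7 0.4] g-r 125.1
```

View pics/w1.png

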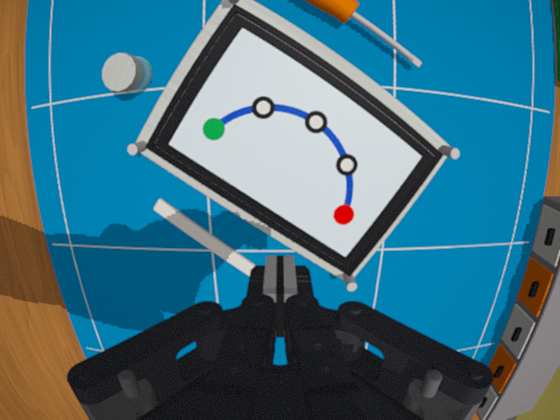

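The gripper is shut with its tips at about (280,270). The marks give the same positions as before, so I'm going above green.

```bash
python3 -m crank '[[[12,-10,8],0],[[18,-14,14],0],[[18,-14,16],0],[[10,-10,20],0],[[4.5,-4,20],0],[[0,0,10],0],[[0,0,4],0],[[0,0,0],0]]' 0; python3 -c "
from h import *
f=[]
c=r.read_camera('wrist'); cv2.imwrite('pics/w2.png',c['img'])
for n in range(4): c=r.read_camera('wrist'); f.append(r.state()['ft_force'])
print(np.round(f,2), r.state()['ee_pos'])
for z,q in((.044,(499.5,121.5)),):
  # project TCP-tip and green into the wrist picture
  K=c['camera_matrix']
  for X in([*r.state()['ee_pos'][:2],r.state()['ee_pos'][2]-.019],[.499,.122,.044]):
    v=c['R']@np.array(X)+c['t']; th=np.arctan2(np.hypot(v[0],v[1]),v[2]); print(K[:2,2]+K[0,0]*th*v[:2]/np.hypot(v[0],v[1]))
"
```

```text
t: 2.48
ee_pos: [0.4985, 0.1221, 0.0782]
eef_rot: [3.141, 0.0, 1.57]
ft_force: [1.0, 0.1, -0.3]
finger_gap: -0.001
grip_force: 0.0
[[ 0.4  -0.74 -0.01]
 [ 0.54 -0.13 -0.04]
 [ 0.56 -0.58  0.42]
 [-0.42 -0.1  -0.19]] [0.49846738 0.12239875 0.07852592]
[281.27006481 271.04888107]
[282.10509756 257.79327128]
```

View pics/w2.png

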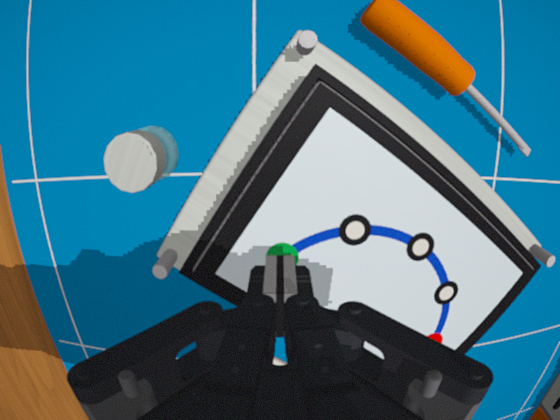

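Tips are just above the green mark, which is centred at about (282,257) and partly hidden. Lateral alignment is good. Next I'll touch down gently and plan the arc.

```bash
python3 -m crank '[[[0,0.5,6],0],[[0,0,6],0],[[0,0,2],0],[[0,0,2],0],[[0,0,1],0],[[0,0,1],0],[[0,0,0],0],[[0,0,0],0]]' 0; cat >plan.py <<'E'
from h import *
C=np.array([564.4,106.3]); a=-.593
def W(p): return C+np.array([[np.cos(a),-np.sin(a)],[np.sin(a),np.cos(a)]])@p
def now(n=5):
    L=[]
    for _ in range(n): r.read_camera('wrist'); s=r.state(); L.append([*s['ee_pos'],*s['ft_force']])
    m=np.mean(L,0); print("ee mm",(m[:3]*1e3).round(2),"F",m[3:].round(2),"tip z",round(m[2]*1e3-19,2),"t",round(s['t'],2))
    q=m[:2]*1e3-W(np.array([0,-41.])); b=np.arctan2(q[1],q[0])-a
    print("radius",round(np.hypot(*q),2),"angle along deg",round(165-np.degrees(b),1))
if __name__=="__main__":
    now()
    T=[W(65*np.array([np.cos(t),np.sin(t)])+[0,-41]) for t in np.radians(np.linspace(165,15,33))]
    print(T[0].round(1),T[-1].round(1)); D=np.diff(T,axis=0)
    print([[[round(d[1],1),round(d[0],1),0],0] for d in D])  # tool x = world y, tool y = world x
E
python3 plan.py
```

```text
t: 3.72
ee_pos: [0.4985, 0.1225, 0.0601]
eef_rot: [-3.142, -0.0, 1.571]
ft_force: [-2.8, -0.6, 2.7]
finger_gap: -0.001
grip_force: 1.5
ee mm [498.55 122.52  60.09] F [-2.4   0.06  3.37] tip z 41.09 t 3.98
radius 66.07 angle along deg 0.5
[498.8 121.3] [603.   51.2]
[[[np.float64(3.3), np.float64(4.2), 0], 0], [[np.float64(3.0), np.float64(4.4), 0], 0], [[np.float64(2.6), np.float64(4.6), 0], 0], [[np.float64(2.2), np.float64(4.8), 0], 0], [[np.float64(1.8), np.float64(5.0), 0], 0], [[np.float64(1.4), np.float64(5.1), 0], 0], [[np.float64(1.0), np.float64(5.2), 0], 0], [[np.float64(0.5), np.float64(5.3), 0], 0], [[np.float64(0.1), np.float64(5.3), 0], 0], [[np.float64(-0.3), np.float64(5.3), 0], 0], [[np.float64(-0.8), np.float64(5.3), 0], 0], [[np.float64(-1.2), np.float64(5.2), 0], 0], [[np.float64(-1.6), np.float64(5.1), 0], 0], [[np.float64(-2.0), np.float64(4.9), 0], 0], [[np.float64(-2.4), np.float64(4.7), 0], 0], [[np.float64(-2.8), np.float64(4.5), 0], 0], [[np.float64(-3.1), np.float64(4.3), 0], 0], [[np.float64(-3.5), np.float64(4.0), 0], 0], [[np.float64(-3.8), np.float64(3.7), 0], 0], [[np.float64(-4.1), np.float64(3.4), 0], 0], [[np.float64(-4.4), np.float64(3.0), 0], 0], [[np.float64(-4.6), np.float64(2.7), 0], 0], [[np.float64(-4.8), np.float64(2.3), 0], 0], [[np.float64(-5.0), np.float64(1.9), 0], 0], [[np.float64(-5.1), np.float64(1.5), 0], 0], [[np.float64(-5.2), np.float64(1.1), 0], 0], [[np.float64(-5.3), np.float64(0.6), 0], 0], [[np.float64(-5.3), np.float64(0.2), 0], 0], [[np.float64(-5.3), np.float64(-0.2), 0], 0], [[np.float64(-5.3), np.float64(-0.7), 0], 0], [[np.float64(-5.2), np.float64(-1.1), 0], 0], [[np.float64(-5.1), np.float64(-1.5), 0], 0]]
```

Touched down: 3.4 N with the bed about 2.9 mm in, which matches the spring. I'll press 1 mm more, trim the radius by 1 mm and slide the first quarter.

```bash
python3 -m crank '[[[-0.5,0,1],0],[[2.8,4.3,0],0],[[2.8,4.5,0],0],[[2.6,4.7,0],0],[[2.2,4.8,0],0],[[1.8,5.0,0],0],[[1.4,5.1,0],0],[[1.0,5.2,0],0]]' 0; python3 -c "from plan import *; now(3)"
```

```text
t: 4.97
ee_pos: [0.5325, 0.1367, 0.059]
eef_rot: [-3.142, -0.0, 1.571]
ft_force: [-1.8, -0.6, 4.6]
finger_gap: -0.0
grip_force: 1.8
ee mm [533.01 136.77  59.17] F [0.17 0.78 3.3 ] tip z 40.17 t 5.12
radius 65.02 angle along deg 33.5
```

```bash
python3 -m crank '[[[0.5,5.3,0],0],[[0.1,5.3,0],0],[[-0.3,5.3,0],0],[[-0.8,5.3,0],0],[[-1.2,5.2,0],0],[[-1.6,5.1,0],0],[[-2.0,4.9,0],0],[[-2.4,4.7,0],0]]' 0; python3 -c "
from plan import *; now(3); cv2.imwrite('pics/w3.png',r.read_camera('wrist')['img'])"
```

```text
t: 6.12
ee_pos: [0.5736, 0.1288, 0.059]
eef_rot: [3.141, -0.0, 1.571]
ft_force: [-2.1, 1.8, 4.1]
finger_gap: -0.002
grip_force: 1.8
ee mm [574.11 128.48  59.2 ] F [ 0.51 -0.32  3.17] tip z 40.2 t 6.28
radius 64.96 angle along deg 71.2
```

View pics/w3.png

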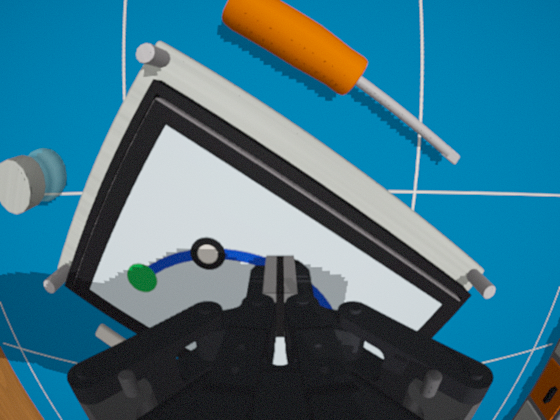

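The tips are on the arc near the middle mark. Green is at (142,277) and ring 1 at (207,254). I'll check whether the tablet has shifted.

```bash
python3 -c "
from plan import *; c=r.read_camera('wrist'); h=cv2.cvtColor(c['img'],cv2.COLOR_BGR2HSV); H,S,V=cv2.split(h)
w=np.zeros(H.shape,bool); w[260:295,125:160]=1; g,ga=blob((S>120)&w)
w[:]=0; w[232:275,187:228]=1; m=((V<90)&w).astype(np.uint8); k=max(cv2.findContours(m,0,1)[0],key=cv2.contourArea); q,rad=cv2.minEnclosingCircle(k)
for u,p in((g,P[0]),(q,P[1])): print(u,(1e3*onplane(c,'wrist',u,.0402)).round(1),'plan',W(p*1e3).round(1))
print(ga,rad)"
```

```text
[143.53545586 275.91751085] [500.3 123.3] plan [498.7 121.6]
(207.01116943359375, 254.4578094482422) [537.3 137.4] plan [537.4 137.8]
691 17.585657119750977
```

The tablet is unmoved: ring 1 is within 0.5 mm of plan. The green reading is biased by some blue line in the mask. Continuing.

```bash
python3 -m crank '[[[-2.8,4.5,0],0],[[-3.1,4.3,0],0],[[-3.5,4.0,0],0],[[-3.8,3.7,0],0],[[-4.1,3.4,0],0],[[-4.4,3.0,0],0],[[-4.6,2.7,0],0],[[-4.8,2.3,0],0]]' 0; python3 -c "
from plan import *; now(3); print(W(P[4]*1e3))"
```

```text
t: 7.38
ee_pos: [0.6014, 0.0975, 0.0591]
eef_rot: [3.141, -0.0, 1.571]
ft_force: [-0.3, 2.5, 3.6]
finger_gap: -0.003
grip_force: 1.8
ee mm [601.61  96.96  59.14] F [ 0.31 -0.72  3.99] tip z 40.14 t 7.53
radius 64.99 angle along deg 108.7
[603.23144303  51.18993711]
```

```bash
python3 -m crank '[[[-5.0,1.9,0],0],[[-5.1,1.5,0],0],[[-5.2,1.1,0],0],[[-5.3,0.6,0],0],[[-5.3,0.2,0],0],[[-5.3,-0.2,0],0],[[-5.3,-0.7,0],0],[[-5.2,-1.1,0],0]]' 0; python3 -m crank '[[[-4.1,-1.4,0],0],[[0,0,0],0],[[0,0,0],0],[[0,0,0],0]]' 0; python3 -c "
from plan import *; now(4)
cv2.imwrite('pics/w4.png',r.read_camera('wrist')['img']);c=r.read_camera('scene')['img'][210:300,230:360]; cv2.imwrite('pics/s4.png',cv2.resize(c,None,fx=6,fy=6))"
```

```text
t: 8.52
ee_pos: [0.6045, 0.0557, 0.0591]
eef_rot: [3.141, 0.0, 1.571]
ft_force: [0.5, 3.2, 3.6]
finger_gap: 0.001
grip_force: 1.8
t: 9.02
ee_pos: [0.603, 0.0516, 0.059]
eef_rot: [-3.141, 0.001, 1.571]
ft_force: [-1.0, -3.1, 3.4]
finger_gap: 0.0
grip_force: 1.8
ee mm [603.02  51.81  59.  ] F [-0.69 -2.96  3.58] tip z 40.0 t 9.22
radius 64.85 angle along deg 149.4
```

View pics/w4.png

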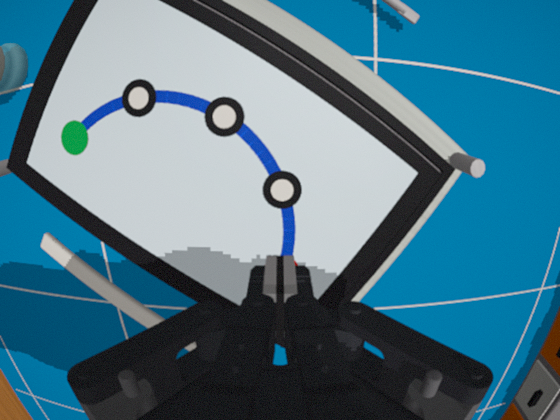

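View pics/s4.png

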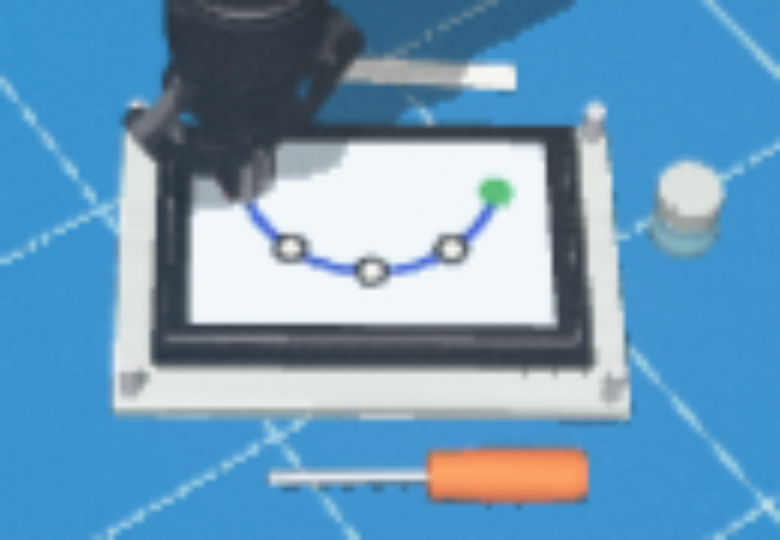

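The tips cover the red mark, with a sliver of red showing to the right at about (297,266). I'll check where red's centre is now, using the visible marks.

```bash
python3 -c "
from plan import *; c=r.read_camera('wrist'); h=cv2.cvtColor(c['img'],cv2.COLOR_BGR2HSV); H,S,V=cv2.split(h)
px=[]
w=np.zeros(H.shape,bool); w[110:165,50:100]=1; px.append(blob((S>120)&(H>45)&(H<80)&w)[0])
for u,v in((139,98),(224,117),(282,190)):
  m=np.zeros(H.shape,np.uint8); m[v-24:v+24,u-24:u+24]=(V<90)[v-24:v+24,u-24:u+24]
  px.append(np.array(cv2.minEnclosingCircle(max(cv2.findContours(m,0,1)[0],key=cv2.contourArea))[0]))
Q=np.array([onplane(c,'wrist',k,.040) for k in px]); C2,R,a2,e=fit(Q,P[:4])
print(np.round(px,1).tolist(),(Q*1e3).round(1).tolist(),(C2*1e3).round(1),a2,(e*1e3).round(1),'red',((C2+R@P[4])*1e3).round(1),'ee',r.state()['ee_pos'])
rm=(S>120)&((H<8)|(H>172)); rm[:,:270]=0; rm[:,320:]=0; rm[:240]=0; rm[290:]=0; ys,xs=np.where(rm)
print('red px box',xs.min(),xs.max(),ys.min(),ys.max())
X=np.r_[C2+R@P[4],.04]; v=c['R']@X+c['t']; n=np.hypot(v[0],v[1]); print('red proj',c['camera_matrix'][:2,2]+325.2*np.arctan2(n,v[2])*v[:2]/n)"
```

```text
[[74.2, 137.5], [138.7, 97.9], [223.9, 116.3], [281.7, 189.2]] [[499.2, 122.2], [537.8, 137.8], [577.9, 127.0], [603.0, 93.9]] [564.5 106.9] -0.5927496046496171 [0.4 0.6 0.2 0.8] red [603.3  51.8] ee [0.60302179 0.05197018 0.05900991]
red px box 294 296 262 266
red proj [282.04549739 271.57066599]
```

```bash
python3 -c "
from bench import r
print(r.state()['t'],r.state()['ft_force']); print(r.sign_off())"
```

```text
9.375 [-0.81960914 -3.37625034  4.15957604]
the job is handed in; nothing more can be done
None
```

The fingertips slid from green over the three black marks to red and are holding there, about 0.5 mm from red's centre by camera, with the bed about 4 mm in at about 4 N; the job was handed in at 9.4 s.

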